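# Present the chocolate sphere to the guest who has the soda

## Robot

A 6-joint arm with a two-finger parallel gripper is mounted at the origin on the work surface; the furniture and walls round the work are solid. World frame = base frame: x ahead of the robot, y to its left, z up, the work surface at z = 0. Lengths are in m, angles in degrees, forces in N, time in s.
With the tool pointing down it reaches from about 0.375 to 0.9 m from the base axis. Payload 3.1 kg.
Tool frame: the origin (TCP) lies midway between the tips of the shut fingers; the grasp point (between the pads) lies 19 mm behind it; z points along the fingers, y is the line along which they close (so a half turn about z gives the same grasp; the last joint's range is limited). The gripper opens to 87 mm and grips with 3 to 60 N. Pads are 19 mm wide; open, the fingers measure 117 mm over their backs; the gripper's body (75 mm by 190 mm) begins 51 mm behind the grasp point.
Start: joints at [-85.686, 30.224, 82.088, -0, 67.689, -10.227], TCP at [0.157, -0.605, 0.223] pointing down, gripper open.
Joint ranges: [-176.69, 176.69], [-43.24, 126.21], [12.49, 139.97], [-82, 262], [0, 151.66], [-163.58, 163.58]. Speed limits (degrees/s): [159.86, 159.86, 180, 180, 180, 180].

## Interface

Orientations are given as a 3x3 rotation matrix whose columns are the frame's x, y, z axes.
In Python, from rig import bot, capture gives the robot as it stands.
- The arm moves only by the tool handwheel, called after "Emit:" as name(argument=value, ...), one argument or row to a line, values as JSON. Schema: {"type":"object","properties":{"deltas":{"type":"object","properties":{"plan":{"type":"array","items":{"type":"array","items":{"type":"number"},"minItems":7,"maxItems":7},"minItems":1,"maxItems":20}},"additionalProperties":false,"required":["plan"]},"only":{"type":"string"},"quiet":{"type":"boolean"},"lines":{"type":"string"}},"required":["deltas"],"additionalProperties":false}. deltas is an object whose key "plan" holds a list of rows, 1 to 20 of them, each of 7 numbers: dx, dy, dz in m, then a rotation vector rx, ry, rz in degrees, then the opening from 0.0 (shut) to 1.0 (fully open); each row is the pose to reach, as a shift and turn from the pose commanded when the call began, along the tool's axes at that moment; what a row does not reach only later rows make up. A row lasts 1/10 s, in which the tool goes at most 0.05 m and 8.59 degrees, less where a joint would pass 70% of its speed; a pose out of reach is approached as far as the arm can. The fingers move at their own pace and stop on an object; the grip force is fixed at half the most. Time passes only in rows, so rows that do not move let the fingers close. The tool returns the time, the measured TCP pose, the force, the opening and the grip force at its end. only (a regular expression) keeps the lines of the reply that match it, lines (a string "A,B") keeps lines A to B, and quiet returns only ok. Input that does not fit is refused with a message, and nothing moves.
- bot.read_state(): the state, without advancing time (a new reading comes with each control period).
- capture(name): name is "scene" or "top" or "wrist"; returns a dict with "color" (400x640x3 uint8, red, green, blue), "K" (3x3 intrinsics, pixels), "view" (4x4, takes a point from world to camera coordinates); the wrist camera has in their place "mount" (4x4, takes a point from camera to tool coordinates, whose origin is the TCP and whose axes are the flange's). Camera axes: x right, y up, looking along -z (the intrinsics and any distortion apply to the point x, -y, -z); pixel columns grow to the right and rows downward; lengths in m; the calibration is good to about 2 mm. A picture is of the moment at which its call begins: read the wrist's pose just before it. There is no depth.
- bot.hand_in(): hands the job in; it is judged then, once.
The state is a dict: "time_s": time; "joint_positions": joint angles; "qvel": joint speeds; "tau": joint torques, N m; "position": TCP position; "tcp_rot": TCP orientation; "force": force on the tool from outside, world axes, zero at the start; "moment": the same for the moment, N m; "opening": opening from 0.0 (shut) to 1.0 (fully open); "grasp_force": force on a finger pad.
Only numpy, scipy, OpenCV 4.12 (cv2) and the standard library are available. Lean on these libraries where they do the work, as an engineer would, in place of code of your own. Each camera call takes 0.05 s, during which the arm holds its last target. There are 200 camera calls.

## Task

The chocolate sphere lying loose in the handled dish is for the guest whose drink is the orange soda can. Take the dish by its handle, lift it straight off the side plate it is stacked on, and give it a quarter turn in the air so that its handle points straight away from that guest, square to that guest's side edge of the table (left or right); keep the dish level all the way so that the sphere stays in the middle. Finish holding it still, level and about 10 cm above the middle of that guest's plate, without touching the sphere or shifting the side plate or anything else on the table, and do not put it down or let go: the program ends while the gripper is holding the dish.

Things in the scene. Friction and masses are not known exactly. Their poses are not given: they have to be found in the camera images.
- dish: blue-grey stoneware dish with brown rim line and one stub handle, 147 mm across, 27 mm high, 0.24 kg, standing on the side plate, handle towards the robot (within 20 degrees). Foot 80 mm across; inside a shallow spherical bowl (curvature radius 160 mm, 132 mm across, lowest point at 8 mm). Origin: centre of the foot's underside; x points to the front (the handle runs along -x), z up.
- dish_grip (a point): point to grip, mid-handle: 107 mm behind the dish's centre (x = -107 mm), 28 mm above its underside; axes as the dish's. The handle is a bar with flat upright sides, 16 mm wide (along y), 16 mm high, from x = -66 to -144 mm, rising outwards by 8 degrees. It overhangs the side plate (radius 83 mm): below the grip point there is only the table, about 38 mm down.
- dish_well (a point): where the sphere's centre lies when it rests in the middle of the dish: on the dish's z axis, 29 mm above its underside; axes as the dish's
- ball: dark brown chocolate sphere with flecks of gold leaf, 42 mm across, 30 g, lying loose in the dish and free to roll there (rolling resistance holds it only on slopes under about 5 degrees). Origin at its centre.
- side_plate: white side plate, 166 mm across, 17 mm high, loose on the table under the dish. Origin: centre of its underside.
- plate_left: white dinner plate of the left guest (+y side), 250 mm across, 21 mm high. Origin: centre of its underside.
- plate_right: white dinner plate of the right guest (-y side), 250 mm across, 21 mm high. Origin: centre of its underside.
- soda_can: orange soda can (orange and white, silver top), 53 mm across, 134 mm high, on a coaster (9 mm thick) at the far side of the place of the guest who gets the dish; left (y > 0) or right (y < 0). Origin: centre of its underside.
- tumbler: clear stemless glass tumbler, 84 mm across, 85 mm high, on a coaster at the other guest's place. Origin: centre of its underside.
- fork_left: steel fork, 200 mm long, 14 mm high, on the table beside the left plate (far side). Origin: centre of its underside.
- spoon_left: steel spoon, 195 mm long, 15 mm high, on the table beside the left plate (near side). Origin: centre of its underside.
- fork_right: steel fork, 200 mm long, 14 mm high, on the table beside the right plate (near side). Origin: centre of its underside.
- spoon_right: steel spoon, 195 mm long, 15 mm high, on the table beside the right plate (far side). Origin: centre of its underside.
- table_mid (a point): fixed point on the table top midway between the guests; x points straight away from the robot along the table's side edges, y to the left guest's side, z up. Fixed things stand along the far edge, all beyond x = 0.67 m (condiments and a menu up to 207 mm high, a 311 mm lamp at the left corner); an order pad lies flat near the robot.
There are look-alikes about, which are no part of the job. Leave any black look-alike of the plate_right alone.

How it is judged (in metres and radians):
On the way, in this order (a step that is already met when the one before it is completed fails the run):
1. the dish is lifted clear of the side plate by its handle, before it is turned, with the sphere in its middle (height (world z) of dish above 0.045 m and contact force between the fingers and dish above 1.5 N and contact force between dish and side_plate below 0.1 N and angle between dish's own z axis and vertical below 0.26 rad and distance between ball and dish_well below 0.03 m and not (angle between the x axis of dish and the y axis of table_mid, either way round below 0.9 rad)), for 0.1 s.
2. the dish has been given its quarter turn in the air: its handle line lies across the table, and it is level with the sphere in its middle (height (world z) of dish above 0.045 m and contact force between the fingers and dish above 1.5 N and contact force between dish and side_plate below 0.1 N and contact force between dish and plate_left below 0.1 N and contact force between dish and plate_right below 0.1 N and angle between dish's own z axis and vertical below 0.15 rad and distance between ball and dish_well below 0.025 m and angle between the x axis of dish and the y axis of table_mid, either way round below 0.25 rad), for 0.1 s.
At the end, for the whole second after the job is handed in: Held in the gripper only, still: dish centre within 50 mm of the middle of the soda guest's plate, underside 55 to 190 mm above the table, front to that guest's side edge within 0.2 rad, tilt under 0.1 rad, sphere within 18 mm of the dish's middle; dish and sphere slower than 30 mm/s (contact force between the fingers and dish above 1.5 N and contact force between dish and side_plate below 0.1 N and contact force between dish and plate_left below 0.1 N and contact force between dish and plate_right below 0.1 N and height (world z) of dish between 0.055 and 0.19 m and angle between dish's own z axis and vertical below 0.1 rad and angle between the x axis of dish and the y axis of table_mid, either way round below 0.2 rad and x of table_mid in the frame of dish below -0.15 m and distance between ball and dish_well below 0.018 m and linear speed of each of dish, ball below 0.03 m/s and ((world y of soda_can above 0 m and horizontal distance between dish and plate_left below 0.05 m) or (world y of soda_can below 0 m and horizontal distance between dish and plate_right below 0.05 m))); the arm keeps its last pose, push and grip.
It fails at once if the sphere runs more than 30 mm from the middle of the dish (distance between ball and dish_well above 0.03 m).
It fails at once if the dish tips by more than 15 degrees (angle between dish's own z axis and vertical above 0.26 rad).
It fails at once if the robot touches the sphere (contact force between any of the arm, the fingers and ball above 0.2 N).
It fails at once if the side plate under the dish is shifted by more than 20 mm (distance of side_plate from where it was at the start of the episode above 0.02 m).
It fails at once if a plate, a drink or cutlery of the guests is shifted by more than 20 mm (distance of any of plate_left, plate_right, soda_can, tumbler, fork_left, fork_right, spoon_left, spoon_right from where it was at the start of the episode above 0.02 m).
It also fails if it takes over 72 s, if anything falls off the work surface, if the arm or the gripper's body presses on something with over 40 N, if the wrist force passes 120 N, or if a joint passes its speed limit or range.

## Working session

There is one attempt and no reset: what is moved stays moved. The work goes in short steps, Python scripts to look and compute and a tool call to move; the robot and the scene stay as the last step left them, time stands still between calls to the robot, and variables do not carry over. Pictures are saved under pics/ and viewed, at most 10 in all, crops included, and the job is handed in when it is done.

```bash
mkdir -p pics
```

Run:
```python
from rig import bot, capture
import cv2,pickle
s=bot.read_state(); print(s['position'],s['tcp_rot'],s['time_s'])
d={}
for n in('scene','top'):
    d[n]=capture(n); cv2.imwrite(f'pics/{n}.png',d[n]['color'][:,:,::-1]); print(n,d[n]['K'],d[n]['view'],[k for k in d[n]])
pickle.dump(d,open('d.pkl','wb'))
```

```text
[ 0.15688908 -0.60422386  0.22156798] [[ 9.67961983e-01  2.51096720e-01 -1.91967979e-04]
 [ 2.51096540e-01 -9.67959638e-01  2.16022454e-03]
 [ 3.56608041e-04 -2.13921773e-03 -9.99997648e-01]] 0.0
scene [[501.23705561   0.         314.60640119]
 [  0.         501.23705561 202.90480496]
 [  0.           0.           1.        ]] [[-0.80728346 -0.59002456 -0.012823    0.38664755]
 [ 0.44645061 -0.62476456  0.64058652 -0.24305915]
 [-0.38597314  0.51141007  0.76777892 -1.52833352]
 [ 0.          0.          0.          1.        ]] ['color', 'K', 'view']
top [[514.97418816   0.         325.44935708]
 [  0.         514.97418816 197.82278792]
 [  0.           0.           1.        ]] [[ 0.02861658 -0.99957765 -0.00506186 -0.01708226]
 [ 0.99807005  0.02829349  0.055278   -0.45246828]
 [-0.05511144 -0.00663396  0.99845817 -1.42909014]
 [ 0.          0.          0.          1.        ]] ['color', 'K', 'view']
```

View pics/top.png

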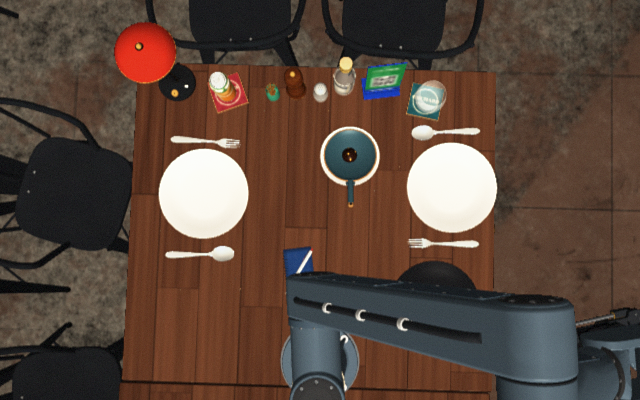

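View pics/scene.png

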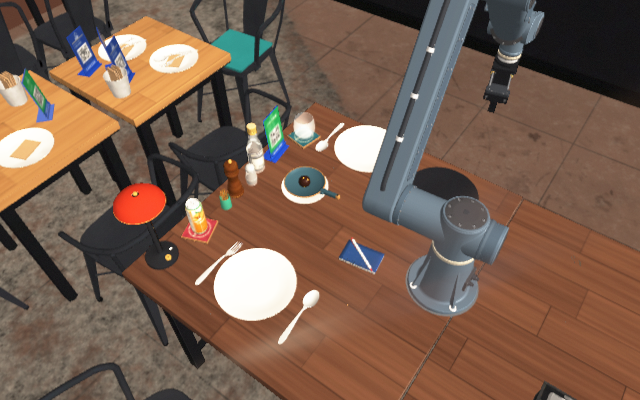

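The top picture shows the soda can at (222,92) on the left, so the left plate at (203,193) is the goal. The dish is at (350,155) with its handle running to (351,206). I'll enlarge the dish and measure.

Create h.py:
```python
import numpy as np
def back(c,u,v,z):
    K,V=c['K'],c['view']; d=np.linalg.inv(K)@[u,v,1]; d=V[:3,:3].T@(d*[1,-1,-1]); o=-V[:3,:3].T@V[:3,3]
    return o+d*(z-o[2])/d[2]
def proj(c,p):
    q=c['view'][:3,:3]@p+c['view'][:3,3]; q=c['K']@(q*[1,-1,-1]); return q[:2]/q[2]
```

Run:
```python
import pickle,cv2,numpy as np
from h import *
d=pickle.load(open('d.pkl','rb'));t=d['top'];im=t['color'][:,:,::-1]
cv2.imwrite('pics/dish.png',cv2.resize(im[120:215,305:395],None,fx=6,fy=6,interpolation=cv2.INTER_CUBIC))
# white plate contours
m=(im.min(2)>170).astype(np.uint8)
for (x0,x1,y0,y1,z) in((150,255,140,245,.021),(400,505,135,238,.021)):
    c=max(cv2.findContours(m[y0:y1,x0:x1],0,1)[0],key=cv2.contourArea)
    (u,v),ax,_=cv2.fitEllipse(c); print('plate',u+x0,v+y0,ax,back(t,u+x0,v+y0,z))
# table edges
for a,b in(((136,75),(122,390)),((495,75),(494,290)),((150,66),(495,72))):
    A,B=back(t,*a,0),back(t,*b,0); print('edge',A,B,np.degrees(np.arctan2(*(A-B)[1::-1])))
print('can',back(t,222,92,.01))
```

```text
plate 203.16638946533203 193.14044952392578 (87.82178497314453, 88.91024017333984) [0.45570801 0.33685387 0.021     ]
plate 451.5332374572754 187.05524444580078 (88.0177993774414, 89.24840545654297) [ 0.49223589 -0.3540769   0.021     ]
edge [0.79056624 0.5488762  0.        ] [-0.0958005   0.54433344  0.        ] 0.2936468811264555
edge [ 0.81842022 -0.47818473  0.        ] [ 0.20921283 -0.48176656  0.        ] 0.3368661239727545
edge [0.81784015 0.50992986 0.        ] [ 0.82712124 -0.47809378  0.        ] 90.53819706698756
can [0.74538304 0.29804621 0.01      ]
```

View pics/dish.png

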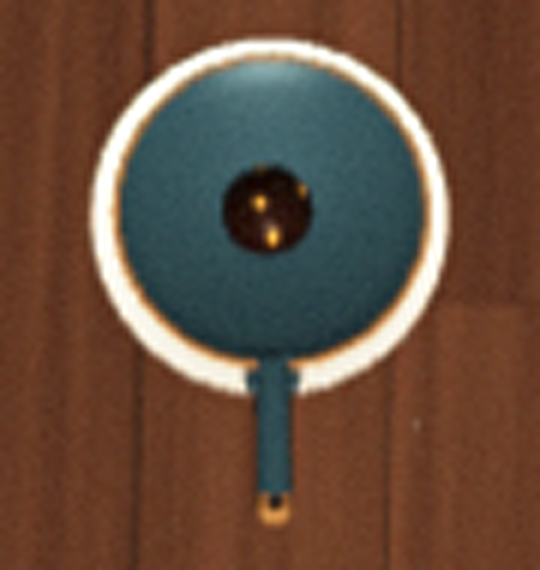

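The crop shows the dish rim spanning columns 112–430 and rows 52–365. The ball is centred at (267,209), the neck is at (272,375) and the handle tip at (275,523).

Run:
```python
import pickle
from h import *
from rig import bot
from scipy.spatial.transform import Rotation as R
d=pickle.load(open('d.pkl','rb'));t=d['top']
f=lambda x,y,z:back(t,305+x/6-.4,120+y/6-.4,z)
c=f(271,209,.037);tip=f(275,523,.052);nk=f(273,385,.037);pl=f(270,216,.017)
print('c',c,'plate',pl,'diam',f(112,209,.037)[1]-f(430,209,.037)[1],'tip',tip,np.hypot(*(c-tip)[:2]),'ball',f(267,209,.039))
a=np.arctan2(*(c-tip)[1::-1]);print('yaw',np.degrees(a),np.degrees(np.arctan2(*(c-nk)[1::-1])))
g=c-.105*np.array([np.cos(a),np.sin(a),0]);g[2]=.020
s=bot.read_state();T=s['tcp_rot'];p=s['position']
for z in(.16,.02):
    G=np.array([*g[:2],z]);print('g',G,'d tool',T.T@(G-p))
x=np.array([np.cos(a),np.sin(a),0]);D=np.c_[x,np.cross([0,0,-1],x),[0,0,-1]]
print('rv',R.from_matrix(T.T@D).as_rotvec(degrees=True))
```

```text
c [ 0.5733769  -0.06809885  0.037     ] plate [ 0.57290296 -0.06848584  0.017     ] diam 0.14639202712218052 tip [ 0.42816766 -0.07305836  0.052     ] 0.14529391285785584 ball [ 0.57304277 -0.06618321  0.039     ]
yaw 1.9561327785338334 2.137227238416768
g [ 0.46843809 -0.07168295  0.16      ] d tool [ 0.43526329 -0.43724152  0.06265154]
g [ 0.46843809 -0.07168295  0.02      ] d tool [ 0.4352169  -0.43697474  0.20265128]
rv [-1.10827294e-01 -6.92022492e-03  1.25832081e+01]
```

Emit:
handwheel(
  deltas={"plan": [[0.03, -0.03, 0, 0, 0, 1, 1], [0.06, -0.06, 0, 0, 0, 2, 1], [0.09, -0.09, 0, 0, 0, 3, 1], [0.12, -0.12, 0, 0, 0, 4, 1], [0.15, -0.15, 0.01, 0, 0, 5, 1], [0.18, -0.18, 0.01, 0, 0, 6, 1], [0.21, -0.21, 0.02, 0, 0, 7, 1], [0.24, -0.24, 0.02, 0, 0, 8, 1], [0.27, -0.27, 0.03, 0, 0, 9, 1], [0.3, -0.3, 0.03, 0, 0, 10, 1], [0.33, -0.33, 0.04, 0, 0, 11, 1], [0.36, -0.36, 0.04, 0, 0, 12, 1], [0.39, -0.39, 0.05, 0, 0, 12.6, 1], [0.41, -0.41, 0.05, 0, 0, 12.6, 1], [0.425, -0.425, 0.06, 0, 0, 12.6, 1], [0.435, -0.437, 0.06, -0.1, 0, 12.6, 1], [0.435, -0.437, 0.06, -0.1, 0, 12.6, 1], [0.435, -0.437, 0.06, -0.1, 0, 12.6, 1]]},
)

```text
time_s: 1.9
position: [0.4681, -0.0727, 0.1624]
tcp_rot: [[0.999, 0.035, -0.0], [0.035, -0.999, -0.002], [-0.0, 0.002, -1.0]]
force: [0.2, 0.0, 0.3]
opening: 1.002
grasp_force: 0.0
```

Run:
```python
from rig import bot, capture
import cv2,pickle
s=bot.read_state(); w=capture('wrist'); print(s['position'],s['tcp_rot'],w['K'],w['mount'])
pickle.dump((s,w),open('w.pkl','wb')); cv2.imwrite('pics/w1.png',w['color'][:,:,::-1])
```

```text
[ 0.46805223 -0.07273135  0.1623999 ] [[ 9.99388588e-01  3.49617565e-02 -3.55888768e-04]
 [ 3.49610392e-02 -9.99386956e-01 -1.85400415e-03]
 [-4.20489834e-04  1.84042835e-03 -9.99998218e-01]] [[347.66393938   0.         322.94619939]
 [  0.         347.66393938 199.62146283]
 [  0.           0.           1.        ]] [[-4.62483054e-04  9.66248472e-01  2.57611483e-01  6.94693132e-02]
 [ 9.99999153e-01  1.33468163e-04  1.29465989e-03  4.01994806e-04]
 [ 1.21658021e-03  2.57611863e-01 -9.66247716e-01 -1.61427893e-01]
 [ 0.00000000e+00  0.00000000e+00  0.00000000e+00  1.00000000e+00]]
```

View pics/w1.png

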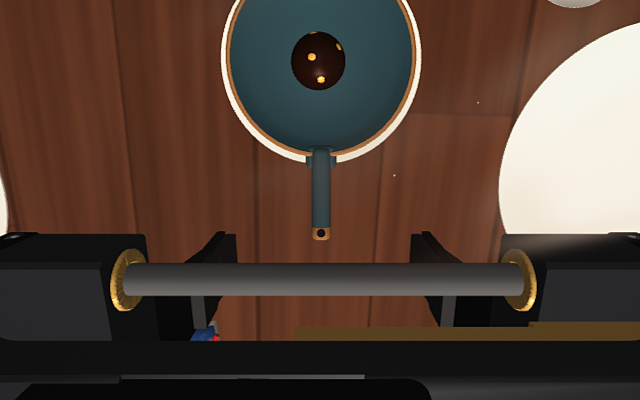

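The wrist picture shows the handle midway between the fingers, running from (321,155) to its tip at (321,238). The ball is at (318,60).

Add to h.py:
```python
def wback(s,w,u,v,z):
    T=np.eye(4);T[:3,:3]=s['tcp_rot'];T[:3,3]=s['position'];M=T@w['mount']
    return back(dict(K=w['K'],view=np.linalg.inv(M)),u,v,z)
```

Run:
```python
import pickle
from h import *
s,w=pickle.load(open('w.pkl','rb'))
for n,u,v,z in(('tip',321,240,.050),('neck',321,165,.042),('rimL',228,55,.037),('rimR',415,55,.037),('rimB',321,153,.037)):
    p=wback(s,w,u,v,z);print(n,p,s['tcp_rot'].T@(p-s['position']))
```

```text
tip [ 0.42928585 -0.07267514  0.05      ] [-0.03869345 -0.00161838  0.11241339]
neck [ 0.49155705 -0.07057731  0.042     ] [ 0.02361639 -0.00155254  0.12038732]
rimL [0.5734509  0.00365046 0.037     ] [ 0.10805735 -0.07288086  0.12522055]
rimR [ 0.57842056 -0.13996716  0.037     ] [0.10800295 0.07082247 0.12548505]
rimB [ 0.50070881 -0.0702507   0.037     ] [ 0.03277607 -0.00156819  0.12538345]
```

Emit:
handwheel(
  deltas={"plan": [[0, -0.0015, 0.02, 0, 0, 0, 1], [0, -0.0015, 0.04, 0, 0, 0, 1], [0, -0.0015, 0.06, 0, 0, 0, 1], [0, -0.0015, 0.08, 0, 0, 0, 1], [0, -0.0015, 0.1, 0, 0, 0, 1], [0, -0.0015, 0.115, 0, 0, 0, 1], [0, -0.0015, 0.13, 0, 0, 0, 1], [0, -0.0015, 0.138, 0, 0, 0, 1], [0, -0.0015, 0.143, 0, 0, 0, 1], [0, -0.0015, 0.143, 0, 0, 0, 1], [0, -0.0015, 0.143, 0, 0, 0, 0.6], [0, -0.0015, 0.143, 0, 0, 0, 0.4], [0, -0.0015, 0.143, 0, 0, 0, 0.3], [0, -0.0015, 0.143, 0, 0, 0, 0.25], [0, -0.0015, 0.143, 0, 0, 0, 0.2], [0, -0.0015, 0.143, 0, 0, 0, 0.15], [0, -0.0015, 0.143, 0, 0, 0, 0.1], [0, -0.0015, 0.143, 0, 0, 0, 0], [0, -0.0015, 0.143, 0, 0, 0, 0], [0, -0.0015, 0.143, 0, 0, 0, 0]]},
)

```text
time_s: 3.95
position: [0.4683, -0.0715, 0.0195]
tcp_rot: [[0.999, 0.034, 0.0], [0.034, -0.999, -0.002], [0.0, 0.002, -1.0]]
force: [-0.1, -1.0, -0.6]
opening: 0.178
grasp_force: 30.0
```

Create look.py:
```python
import sys,cv2,pickle
from rig import bot,capture
s=bot.read_state();w=capture('wrist');pickle.dump((s,w),open(sys.argv[1]+'.pkl','wb'))
cv2.imwrite(f'pics/{sys.argv[1]}.png',w['color'][:,:,::-1]);print(s['position'],s['force'],s['moment'])
```

```bash
python3 look.py w2
```

```text
[ 0.46827038 -0.07146585  0.01952903] [-0.14691611 -1.00914261 -0.57139684] [-0.01426591 -0.03822394  0.08455414]
```

Emit:
handwheel(
  deltas={"plan": [[0, 0, -0.001, 0, 0, 0, 0], [0, 0, -0.002, 0, 0, 0, 0], [0, 0, -0.003, 0, 0, 0, 0], [0, 0, -0.004, 0, 0, 0, 0], [0, 0, -0.006, 0, 0, 0, 0], [0, 0, -0.008, 0, 0, 0, 0], [0, 0, -0.01, 0, 0, 0, 0], [0, 0, -0.012, 0, 0, 0, 0], [0, 0, -0.013, 0, 0, 0, 0], [0, 0, -0.014, 0, 0, 0, 0], [0, 0, -0.015, 0, 0, 0, 0], [0, 0, -0.015, 0, 0, 0, 0], [0, 0, -0.015, 0, 0, 0, 0]]},
)

```text
time_s: 5.3
position: [0.4683, -0.0714, 0.0346]
tcp_rot: [[0.999, 0.034, 0.0], [0.034, -0.999, -0.002], [0.0, 0.002, -1.0]]
force: [0.2, 0.2, -2.1]
opening: 0.179
grasp_force: 30.0
```

```bash
python3 look.py w3
python3 -c "
import cv2,numpy as np
a,b=[cv2.imread(f'pics/{n}.png')[0:260,170:470] for n in('w2','w3')]
cv2.imwrite('pics/cmp.png',cv2.resize(np.hstack([a,b]),None,fx=1.33,fy=1.33))"
```

```text
[ 0.46825158 -0.07144798  0.03455754] [ 0.15760757  0.17311235 -2.12293676] [ 0.00604596  0.23324098 -0.01190287]
```

View pics/cmp.png

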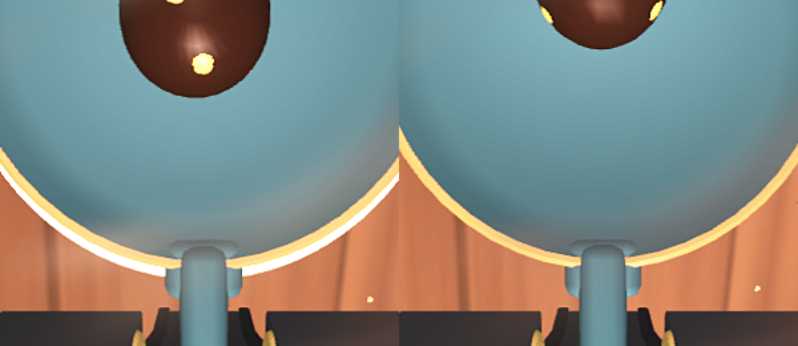

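The left half is before the lift and the right half after. The sphere moved about 36 px forward and the rim's left end rose 15 px, so the dish is drooping forward. I'll work out how much.

Create tilt.py:
```python
import sys,pickle,cv2
from h import *
from scipy.spatial.transform import Rotation as R
from scipy.optimize import least_squares
def pts(im):  # outer lower edge of the rim: last orange-ish->other, via brown rim line mask
    h=cv2.cvtColor(im,cv2.COLOR_RGB2HSV); m=cv2.inRange(h,(95-12,30,40),(110,255,255)) # blue-grey inside
    m=cv2.morphologyEx(m,cv2.MORPH_OPEN,np.ones((5,5)));P=[]
    for u in list(range(180,285,8))+list(range(362,466,8)):
        v=np.where(m[:235,u])[0]
        if len(v): P.append((u,v.max()))
    return np.array(P,float)
def ellip(s,w,th,x0,rin,dz):  # dish rim inner circle; th about grip, nose-down positive; in tool frame
    a=np.linspace(0,2*np.pi,721);C=np.c_[rin*np.cos(a)+x0,rin*np.sin(a),np.full(a.size,-.001)]
    C=C@R.from_euler('y',th).as_matrix().T
    t=np.c_[C[:,0],-C[:,1],-C[:,2]-.019+dz]
    q=(t-w['mount'][:3,3])@w['mount'][:3,:3]; q=q*[1,-1,-1]; q=q[q[:,2]>.01]; q=q@w['K'].T; return q[:,:2]/q[:,2:]
def run(n,x0=.105,rin=.0705,dz=.0,fit=('th',)):
    s,w=pickle.load(open(n+'.pkl','rb'));P=pts(w['color'])
    def res(v):
        E=ellip(s,w,v[0],v[1] if len(v)>1 else x0,v[2] if len(v)>2 else rin,dz)
        return [np.min(np.hypot(*(E-p).T)) for p in P]
    return P,res
if __name__=='__main__':
    P,r=run('w2');f=least_squares(lambda v:r([0,v[0],v[1]]),[.105,.0705]);print('w2',len(P),P[:3],P[-3:],f.x,f.cost)
    for n in sys.argv[1:]:
        P,r=run(n);g=least_squares(lambda v:r([v[0],*f.x]),[.03]);print(n,len(P),P[0],P[-1],'tilt deg',np.degrees(g.x),g.cost)
        g=least_squares(lambda v:r([v[0],v[1],f.x[1]]),[.03,f.x[0]]);print('  free x0',np.degrees(g.x[0]),g.x[1],g.cost)
```

```bash
python3 tilt.py w2 w3
```

Run:
```python
from rig import capture
import cv2
c=capture('scene');im=c['color'][140:230,240:400,::-1];cv2.imwrite('pics/s2.png',cv2.resize(im,None,fx=5,fy=5,interpolation=cv2.INTER_CUBIC))
```

```text
w2 27 [[180. 122.]
 [188. 132.]
 [196. 141.]] [[442. 114.]
 [450. 108.]
 [458. 101.]] [0.11318463 0.07147008] 1653.90062567638
w2 27 [180. 122.] [458. 101.] tilt deg [-0.01786379] 1653.8988177429683
  free x0 1.2533473794576322 0.11285555882432653 1654.4333006277286
w3 27 [180. 112.] [458.  99.] tilt deg [-0.72876356] 957.0494561473065
  free x0 9.333540109104977 0.110813295722482 873.8268682909571
```

View pics/s2.png

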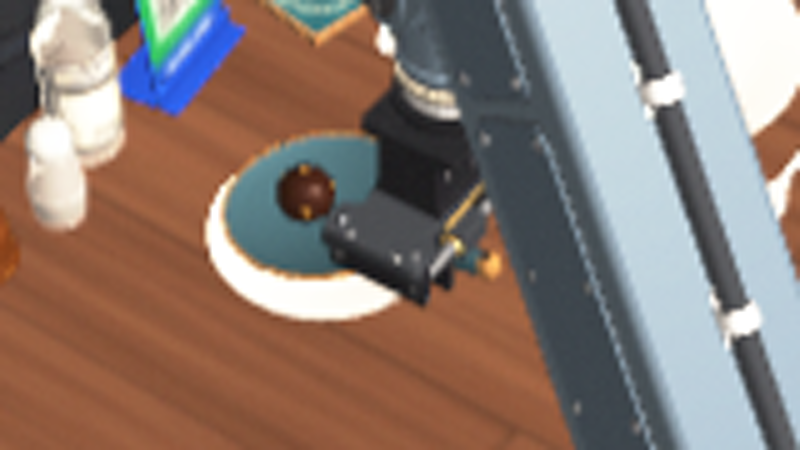

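Run:
```python
s=open('tilt.py').read()
a=s.index('    h=cv2');b=s.index('def ellip')
s=s[:a]+'''    d=im[:,:,0].astype(int)-im[:,:,2];P=[]
    for u in list(range(180,236,5))+list(range(400,456,5)):
        v=np.where(d[60:230,u]>35)[0]
        if len(v): P.append((u,v[0]+60))
    return np.array(P,float)
'''+s[b:]
open('tilt.py','w').write(s)
```

```bash
python3 tilt.py w2 w3; python3 -c "
import pickle
from tilt import pts
for n in('w2','w3'):print(pts(pickle.load(open(n+'.pkl','rb'))[1]['color']).astype(int).tolist())"
```

```text
w2 24 [[180. 124.]
 [185. 130.]
 [190. 136.]] [[445. 145.]
 [450. 140.]
 [455. 135.]] [0.10393028 0.07075035] 3.336069280892264
w2 24 [180. 124.] [455. 135.] tilt deg [0.02623236] 3.3315795074730157
  free x0 0.4443476186925149 0.10378240406656482 4.492422301994556
w3 24 [180. 113.] [455. 129.] tilt deg [7.57877095] 4.937692340798828
  free x0 7.565472582384125 0.10380146797285941 3.893699723418163
[[180, 124], [185, 130], [190, 136], [195, 141], [200, 146], [205, 150], [210, 154], [215, 159], [220, 163], [225, 166], [230, 169], [235, 172], [400, 177], [405, 175], [410, 172], [415, 168], [420, 165], [425, 162], [430, 158], [435, 154], [440, 150], [445, 145], [450, 140], [455, 135]]
[[180, 113], [185, 120], [190, 127], [195, 134], [200, 139], [205, 145], [210, 149], [215, 154], [220, 158], [225, 162], [230, 165], [235, 168], [400, 175], [405, 172], [410, 169], [415, 166], [420, 163], [425, 159], [430, 154], [435, 150], [440, 145], [445, 140], [450, 134], [455, 129]]
```

The fit puts the nose-down tilt at about 7.6°. The handle is pivoting in the pads. I'll pitch the tool nose-up about the grip point to level the dish and look again.

Emit:
handwheel(
  deltas={"plan": [[0, 0, 0, 0, 0.3, 0, 0], [0, 0, 0, 0, 0.7, 0, 0], [0.0005, 0, 0, 0, 1.2, 0, 0], [0.0005, 0, 0, 0, 1.8, 0, 0], [0.001, 0, 0, 0, 2.4, 0, 0], [0.001, 0, 0, 0, 3, 0, 0], [0.001, 0, 0, 0, 3.6, 0, 0], [0.0015, 0, 0, 0, 4.2, 0, 0], [0.0015, 0, 0, 0, 4.8, 0, 0], [0.002, 0, 0, 0, 5.3, 0, 0], [0.002, 0, 0, 0, 5.7, 0, 0], [0.002, 0, 0, 0, 6, 0, 0], [0.002, 0, 0, 0, 6, 0, 0], [0.002, 0, 0, 0, 6, 0, 0], [0.002, 0, 0, 0, 6, 0, 0], [0.002, 0, 0, 0, 6, 0, 0]]},
)

```text
time_s: 7.0
position: [0.4703, -0.0713, 0.0345]
tcp_rot: [[0.994, 0.034, 0.105], [0.034, -0.999, 0.002], [0.105, 0.002, -0.995]]
force: [-0.5, -0.6, -2.7]
opening: 0.179
grasp_force: 30.0
```

```bash
python3 look.py w4; python3 tilt.py w4
python3 -c "
import cv2,numpy as np
a,b=[cv2.imread(f'pics/{n}.png')[0:260,170:470] for n in('w3','w4')]
cv2.imwrite('pics/cmp2.png',cv2.resize(np.hstack([a,b]),None,fx=1.33,fy=1.33))"
```

```text
[ 0.47028151 -0.07134837  0.03454387] [-0.4528007  -0.57241786 -2.66028108] [0.0019948  0.43263381 0.01206374]
w2 24 [[180. 124.]
 [185. 130.]
 [190. 136.]] [[445. 145.]
 [450. 140.]
 [455. 135.]] [0.10393028 0.07075035] 3.336069280892264
w4 24 [180. 103.] [455. 122.] tilt deg [13.86213858] 3.5514944294949444
  free x0 11.766420926191593 0.10426455635254256 9.133001104304492
```

View pics/cmp2.png

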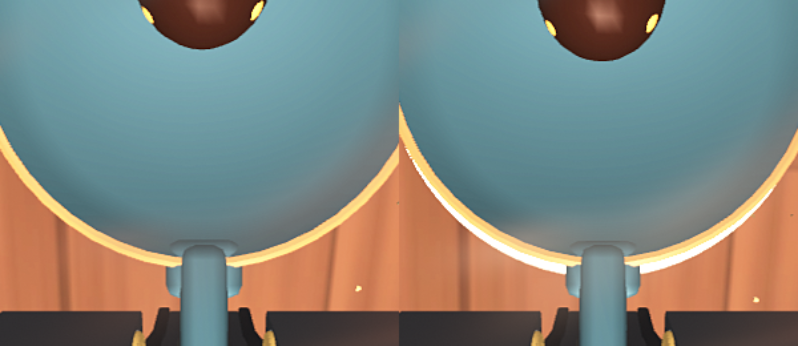

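The tilt relative to the tool grew with the tool's pitch, so the pads are slipping and the dish front may still be on the plate. A small lift will show whether it is clear.

Add to tilt.py:
```python
    from scipy.optimize import brentq
    for n in ['w2']+sys.argv[1:]:
        s,w=pickle.load(open(n+'.pkl','rb'));P,r=run(n);th=least_squares(lambda v:r([v[0],*f.x]),[.03]).x[0]
        g=w['color'].astype(int);col=g[:,322];k=np.where(col[:140,2]>col[:140,0]+8)[0]
        vb=next(v for v in range(0,140) if (col[v:v+6,2]>col[v:v+6,0]+8).all())
        def low(x): # lowest image row of ball at dish x offset
            b=np.array([f.x[0]+x,0,.001+.16-np.sqrt(.139**2-x*x)-.028+.008-.001]);c=R.from_euler('y',th).apply(b);c=np.array([c[0],-c[1],-c[2]-.019])
            q=w['mount'][:3,:3].T@(c-w['mount'][:3,3])*[1,-1,-1];e=np.arctan2(q[1],q[2])+np.arcsin(.021/np.hypot(q[1],q[2]))
            return w['K'][1,2]+w['K'][1,1]*np.tan(e)
        pit=np.degrees(np.arcsin(s['tcp_rot'][2,0]))
        print(n,'ball bottom row',vb,'ball x mm',[round(1e3*x) for x in np.linspace(-.03,.03,61) if abs(low(x)-vb)<2.5],'world tilt',np.degrees(th)-pit)
```

```bash
python3 tilt.py w3 w4 | tail -3
```

```text
w2 ball bottom row 74 ball x mm [-2, -1] world tilt 0.018149576349292675
w3 ball bottom row 37 ball x mm [15, 16] world tilt 7.569054384411754
w4 ball bottom row 46 ball x mm [16, 17] world tilt 7.85388987752681
```

Emit:
handwheel(
  deltas={"plan": [[0, 0, -0.001, 0, 0, 0, 0], [0, 0, -0.002, 0, 0, 0, 0], [0, 0, -0.003, 0, 0, 0, 0], [0, 0, -0.004, 0, 0, 0, 0], [0, 0, -0.004, 0, 0, 0, 0], [0, 0, -0.004, 0, 0, 0, 0]]},
)

```text
time_s: 7.65
position: [0.4699, -0.0714, 0.0386]
tcp_rot: [[0.994, 0.034, 0.105], [0.034, -0.999, 0.002], [0.105, 0.002, -0.994]]
force: [-0.8, -0.0, -2.2]
opening: 0.175
grasp_force: 30.0
```

```bash
python3 look.py w5; python3 tilt.py w5|tail -3
```

```text
[ 0.46988405 -0.0714044   0.0385914 ] [-0.76503622 -0.03374076 -2.24687035] [0.05205581 0.3133403  0.00928888]
  free x0 15.166820976125017 0.10399650174745351 4.742403482941824
w2 ball bottom row 74 ball x mm [-2, -1] world tilt 0.018149576349292675
w5 ball bottom row 49 ball x mm [16, 17] world tilt 9.254407766020915
```

The dish is still in contact and pivoting in the pads. I need a larger pad overlap, meaning a tool pitched along the handle, and a shorter lever. I'll fit the arm's kinematics to see which pitch it can reach.

Create kin.py:
```python
import pickle,numpy as np
from scipy.optimize import least_squares
from scipy.spatial.transform import Rotation as R
D=[]
for n in('w','w2','w3','w4','w5'):
    s=pickle.load(open(n+'.pkl','rb'))[0];D.append((np.array(s['joint_positions']),np.array(s['position']),np.array(s['tcp_rot'])))
D.append((np.array([-85.686,30.224,82.088,0,67.689,-10.227]),np.array([.1569,-.6042,.2216]),None))
rz=lambda a:R.from_euler('z',a,degrees=True);ry=lambda a:R.from_euler('y',a,degrees=True)
def fk(q,p):
    d,h,L2,L3,Lt,e=p
    A=rz(q[0]);t=A.apply([0,d,h]);A=A*ry(q[1]);t=t+A.apply([0,0,L2]);A=A*ry(q[2]);t=t+A.apply([e,0,L3])
    A=A*rz(q[3])*ry(q[4]);t=t+A.apply([0,0,Lt]);return t,(A*rz(q[5])).as_matrix()
g=least_squares(lambda p:np.concatenate([(fk(q,p)[0]-x)*1e3 for q,x,_ in D]+[(p-[.11,.3,.4,.4,.2,0])*.1]),[.11,.3,.4,.4,.2,0])
P=g.x
q0,_,T0=D[0];C=fk(q0,P)[1].T@T0
LO=np.array([-176.69,-43.24,12.49,-82,0,-163.58]);HI=np.array([176.69,126.21,139.97,262,151.66,163.58])
def ik(x,T,q):
    f=lambda q:np.r_[(fk(q,P)[0]-x)*1e3,R.from_matrix(T.T@fk(q,P)[1]@C).as_rotvec()*200]
    r=least_squares(f,np.clip(q,LO+.1,HI-.1),bounds=(LO,HI));return r.x,r.cost
def toolR(yaw,pitch):  # tool x along yaw, nose-up pitch
    return (rz(yaw)*ry(-pitch)).as_matrix()@np.diag([1.,-1,-1])
```

Run:
```python
from kin import *
np.set_printoptions(precision=3,suppress=True)
print(P,g.cost);print(C);print(D[-2][0])
for q,x,T in D[:5]: print((fk(q,P)[0]-x)*1e3, np.degrees(R.from_matrix(T.T@fk(q,P)[1]@C).magnitude()))
a=np.radians(2)
def tcp(c,yaw,pit,back,z):
    T=toolR(yaw,pit);u=np.array([np.cos(np.radians(yaw)),np.sin(np.radians(yaw)),0]);gp=np.r_[c,z]-back*u;return gp+.019*T[:,2],T
for pit in(0,30,45,55,65):
    q=D[-2][0]
    for nm,c,yaw,z in(('grasp',(.5734,-.0683),2,.038),('lift',(.5734,-.0683),2,.12),('mid',(.515,.13),45,.13),('end',(.456,.337),90,.13)):
        x,T=tcp(c,yaw,pit,.1,z);q,cost=ik(x,T,q);print(pit,nm,q,round(cost,2))
```

```text
[0.111 0.271 0.589 0.39  0.305 0.114] 0.22824749701068386
[[ 0. -1.  0.]
 [ 1.  0.  0.]
 [-0.  0.  1.]]
[-23.818  37.07  116.07    6.881  21.534  57.954]
[-0.453  0.201 -0.189] 0.0
[ 0.106 -0.028 -0.061] 1.9301008156373466e-14
[ 0.045 -0.003 -0.062] 4.129693562832601e-14
[ 0.011 -0.031 -0.019] 1.3370109132887597e-14
[-0.007 -0.023 -0.018] 2.2656213649898363e-14
0 grasp [-22.026  40.201 111.362  -0.     28.436  65.974] 0.0
0 lift [-22.026  30.753 109.088  -0.     40.159  65.974] 0.0
0 mid [ -6.739  28.105 112.94   -0.     38.955  38.261] 0.0
0 end [ 14.987  31.546 103.748  -0.     44.706  14.987] 0.0
30 grasp [-32.153  46.304 132.37  144.506  28.911 -88.46 ] 0.0
30 lift [-32.153  31.452 130.355 113.611  17.839 -55.099] 0.0
30 mid [-25.649  29.786 129.001  71.384  29.854 -46.701] 0.0
30 end [ -2.123  33.36  111.97   44.533  45.434 -37.072] 0.0
45 grasp [ -38.852   58.759  139.97   147.413   58.892 -103.835] 18.95
45 lift [-38.948  41.469 139.97  139.558  45.296 -91.023] 7.0
45 mid [-36.271  38.6   135.739  93.033  44.419 -81.992] 0.0
45 end [ -9.655  38.625 114.324  58.498  54.843 -56.744] 0.0
55 grasp [ -44.144   65.744  139.97   139.705   70.208 -108.218] 303.23
55 lift [-42.829  45.368 139.97  134.243  53.593 -92.542] 362.02
55 mid [-42.685  47.593 138.973  96.859  55.526 -97.966] 0.0
55 end [-13.71   43.466 115.018  63.835  62.458 -66.306] 0.0
65 grasp [ -52.034   81.     139.97   127.614   89.411 -122.118] 495.58
65 lift [-49.987  54.293 139.97  124.863  67.277 -99.246] 1041.16
65 mid [ -47.788   57.27   139.97    94.757   65.179 -108.8  ] 2.14
65 end [-16.819  49.047 114.956  66.982  70.49  -73.747] 0.0
```

Run:
```python
import pickle
from h import *
s,w=pickle.load(open('w2.pkl','rb'));c=np.array([.5734+0.0005,-.0683])
for u,v,z in((294,223,.034),(352,223,.034),(294,200,.04),(352,200,.04),(322,190,.040)):
    p=wback(s,w,u,v,z);t=s['tcp_rot'].T@(p-s['position']);print(t[:2], 'dish x',t[0]-.105)
from rig import bot
```

```bash
python3 -c "
import cv2
cv2.imwrite('pics/neck.png',cv2.resize(cv2.imread('pics/w2.png')[160:270,250:400],None,fx=5,fy=5))"
```

```text
[ 0.01951813 -0.01269271] dish x -0.08548187097791365
[0.019502   0.01314397] dish x -0.08549799887027323
[ 0.03173001 -0.0119353 ] dish x -0.07326998967020107
[0.03171565 0.01240961] dish x -0.07328435278838481
[ 0.03603513 -0.00017806] dish x -0.0689648705387857
```

View pics/neck.png

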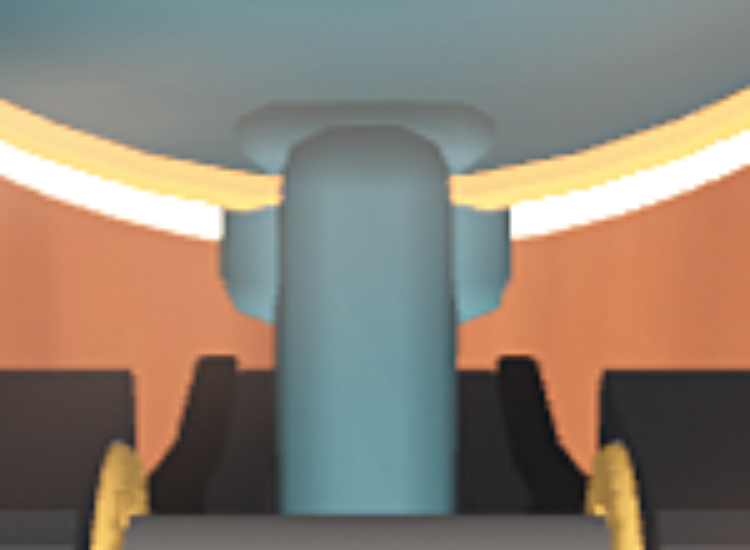

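Emit:
handwheel(
  deltas={"plan": [[0, 0, 0.002, 0, -0.5, 0, 0], [0, 0, 0.004, 0, -1, 0, 0], [0, 0, 0.006, 0, -1.5, 0, 0], [-0.0005, 0, 0.008, 0, -2, 0, 0], [-0.001, 0, 0.01, 0, -3, 0, 0], [-0.001, 0, 0.012, 0, -4, 0, 0], [-0.0015, 0, 0.014, 0, -5, 0, 0], [-0.002, 0, 0.016, 0, -6, 0, 0], [-0.002, 0, 0.018, 0, -6, 0, 0], [-0.002, 0, 0.019, 0, -6, 0, 0], [-0.002, 0, 0.019, 0, -6, 0, 0], [-0.002, 0, 0.019, 0, -6, 0, 0]]},
)

```text
time_s: 8.9
position: [0.4704, -0.0716, 0.0195]
tcp_rot: [[0.999, 0.034, 0.001], [0.034, -0.999, -0.002], [0.001, 0.002, -1.0]]
force: [0.0, 0.5, 0.9]
opening: 0.175
grasp_force: 30.0
```

```bash
python3 look.py w6;python3 tilt.py w6|tail -1
```

```text
[ 0.47038933 -0.07158985  0.01949055] [0.02273961 0.50677044 0.90902978] [ 0.06093887 -0.07707555  0.03487302]
w6 ball bottom row 91 ball x mm [-8, -7] world tilt -1.0109076418362104
```

The relowered dish is level again. The neck crop shows a collar beside the bar out to about x = -86 mm, so I can't move the side grip inwards much.

A sturdier grasp uses the fact that the handle is 78 mm long and the gripper opens to 87 mm. I can clamp the bar lengthwise, with one finger on the tail end and the other on the root end just inside the rim. The weight moment is then carried over a 78 mm base. First I'll release, rise and remeasure.

Emit:
handwheel(
  deltas={"plan": [[0, 0, 0, 0, 0, 0, 0.25], [0, 0, 0, 0, 0, 0, 0.4], [0, 0, 0, 0, 0, 0, 0.7], [0, 0, 0, 0, 0, 0, 1], [0, 0, 0, 0, 0, 0, 1], [0, 0, -0.02, 0, 0, 0, 1], [0, 0, -0.05, 0, 0, 0, 1], [0, 0, -0.08, 0, 0, 0, 1], [0, 0, -0.11, 0, 0, 0, 1], [0, 0, -0.14, 0, 0, 0, 1], [0, 0, -0.14, 0, 0, 0, 1], [0, 0, -0.14, 0, 0, 0, 1], [0, 0, -0.14, 0, 0, 0, 1]]},
)

```text
time_s: 10.25
position: [0.4689, -0.0708, 0.1585]
tcp_rot: [[0.999, 0.034, -0.002], [0.034, -0.999, -0.001], [-0.002, 0.001, -1.0]]
force: [-0.2, 0.6, -0.3]
opening: 0.994
grasp_force: 0.0
```

```bash
python3 look.py w7
```

Run:
```python
import cv2
im=cv2.imread('pics/w7.png')[0:260,200:440]
cv2.imwrite('pics/w7c.png',cv2.resize(im,None,fx=2.3,fy=2.3,interpolation=cv2.INTER_CUBIC))
```

```text
[ 0.46889329 -0.0708279   0.15852992] [-0.218102    0.6379334  -0.34495282] [ 0.0087328  -0.01896835  0.0233099 ]
```

View pics/w7c.png

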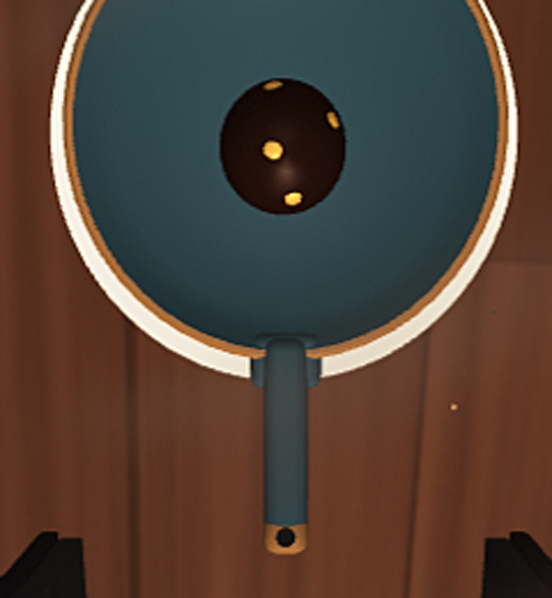

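The crop shows the handle from its root at (286,338) to its tail end at (286,553). The rim sides are at (66,120) and (508,120), and the ball is near (283,147).

Run:
```python
import pickle
from h import *
from kin import ik,toolR,P
from scipy.spatial.transform import Rotation as R
np.set_printoptions(precision=4,suppress=True)
s,w=pickle.load(open('w7.pkl','rb'))
f=lambda x,y,z:wback(s,w,200+x/2.3-.3,y/2.3-.3,z)
tail=f(286,553,.051);root=f(286,338,.040);fair=f(286,332,.037);L,Rr=f(66,120,.037),f(508,120,.037);rb=f(286,359,.037)
print('tail',tail,'root',root,np.linalg.norm((tail-root)[:2]),'fair',fair,'rimLR',L,Rr,'rimback',rb,'ball',f(283,147,.039))
yaw=np.degrees(np.arctan2(*(root-tail)[1::-1]));print('yaw',yaw,'yaw from rim centre',np.degrees(np.arctan2(*(((L+Rr)/2)-tail)[1::-1])))
u=np.array([np.cos(np.radians(yaw)),np.sin(np.radians(yaw)),0])
c1=tail+.144*u; c2=rb+.0735*u;c3=root+.066*u;print('centres',c1,c2,c3)
```

```text
tail [ 0.4318 -0.0731  0.051 ] root [ 0.5074 -0.0706  0.04  ] 0.07562700477252585 fair [ 0.5092 -0.0705  0.037 ] rimLR [0.5759 0.0042 0.037 ] [ 0.5808 -0.1411  0.037 ] rimback [ 0.4997 -0.0708  0.037 ] ball [ 0.5698 -0.0674  0.039 ]
yaw 1.9403040702921075 yaw from rim centre 1.822339136930449
centres [ 0.5757 -0.0682  0.051 ] [ 0.5731 -0.0683  0.037 ] [ 0.5734 -0.0683  0.04  ]
```

Create tgt.py:
```python
from kin import *
from rig import bot
np.set_printoptions(precision=4,suppress=True)
def toolE(yaw,tilt):  # end clamp: tool y along the dish x, lowered by tilt
    return (rz(yaw)*ry(tilt)).as_matrix()@np.array([[0,1,0],[1,0,0],[0,0,-1.]])
def show(x,T,cmd=None):
    s=bot.read_state();p,A=cmd or (np.array(s['position']),np.array(s['tcp_rot']))
    q,c=ik(x,T,np.array(s['joint_positions']));print('q',q,c)
    print('d',A.T@(x-p),'rv',R.from_matrix(A.T@T).as_rotvec(degrees=True))
```

Run:
```python
from tgt import *
T=toolE(1.9,8);show(np.array([.4696,-.0719,.1585]),T)
for yaw,x in((1.9,[.4696,-.0719,.0385]),(45,[.44,.05,.13]),(90,[.456,.232,.13])): print(ik(np.array(x),toolE(yaw,8),np.array([-22,35,110,0,30,-20])))
```

```text
q [-20.244   27.5083 101.318   -3.5222  58.6387 -20.1143] 6.483128453694631e-25
d [ 0.0007  0.0011 -0.0002] rv [  6.1991  -6.1432 -89.8084]
(array([-20.244 ,  39.5344, 105.5738,  -4.4624,  42.3951, -18.6505]), np.float64(2.5085791649685235e-26))
(array([ -3.8077,  27.8554, 108.2671,  -7.9238,  49.4373, -43.3581]), np.float64(1.8638925020535868e-25))
(array([ 18.9973,  31.0577, 100.4854,  -9.6831,  51.4776, -64.7634]), np.float64(1.1067100250645447e-23))
```

Emit:
handwheel(
  deltas={"plan": [[0, 0, 0, 0.5, -0.5, -8, 1], [0, 0, 0, 1, -1, -16, 1], [0, 0, 0, 1.6, -1.6, -24, 1], [0, 0, 0, 2.2, -2.2, -32, 1], [0, 0, 0, 2.8, -2.8, -40, 1], [0, 0, 0, 3.3, -3.3, -48, 1], [0, 0, 0, 3.9, -3.9, -56, 1], [0, 0, 0, 4.4, -4.4, -64, 1], [0, 0, 0, 5, -5, -72, 1], [0.001, 0.001, 0, 5.5, -5.5, -80, 1], [0.001, 0.001, 0, 6.2, -6.1, -88, 1], [0.001, 0.001, 0, 6.2, -6.1, -89.8, 1], [0.001, 0.001, 0, 6.2, -6.1, -89.8, 1], [0.001, 0.001, 0, 6.2, -6.1, -89.8, 1], [0.001, 0.001, 0, 6.2, -6.1, -89.8, 1]]},
)

```text
time_s: 11.8
position: [0.4706, -0.0721, 0.1592]
tcp_rot: [[-0.032, 0.99, -0.136], [0.999, 0.031, -0.005], [-0.001, -0.137, -0.991]]
force: [0.3, -0.2, 0.2]
opening: 1.0
grasp_force: 0.0
```

```bash
python3 look.py w8
```

Run:
```python
from tgt import *
show(np.array([.4696,-.0719,.0385]),toolE(1.9,8)); show(np.array([.4696,-.0719,.06]),toolE(1.9,8))
```

```text
[ 0.47057688 -0.0721219   0.15920105] [ 0.26541874 -0.15469366  0.22069277] [-0.00240386 -0.16743447 -0.03749009]
q [-20.244   39.5344 105.5738  -4.4624  42.3951 -18.6505] 2.401521251220862e-23
d [0.0004 0.0154 0.1199] rv [ 0.1703  0.0267 -0.0767]
q [-20.244   37.2264 105.0937  -4.2416  45.1752 -18.9562] 3.6362773406493795e-27
d [0.0004 0.0124 0.0986] rv [ 0.1703  0.0267 -0.0767]
```

View pics/w8.png

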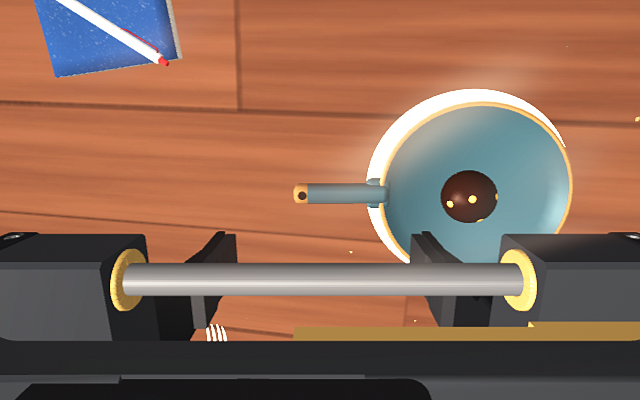

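The picture shows the handle from (293,193) to (388,193), between the fingers at columns 236 and 411. I have now viewed all ten pictures, so the rest is by numbers.

Run:
```python
import pickle
from h import *
np.set_printoptions(precision=4,suppress=True)
s,w=pickle.load(open('w8.pkl','rb'))
T=np.array(s['tcp_rot'])
for n,u,v,z in(('tail',293,193,.045),('root',388,193,.040),('rimfar',571.5,182,.037)):
    p=wback(s,w,u,v,z);print(n,p,T.T@(p-s['position']))
# column scan along row 193: where handle starts/ends
row=w['color'][186:200].mean(0).astype(int)
print([(u,row[u].tolist()) for u in list(range(288,300,1))+list(range(364,396,2))])
```

```text
tail [ 0.4291 -0.0723  0.045 ] [ 0.0012 -0.0255  0.1188]
root [ 0.5067 -0.0685  0.04  ] [0.0026 0.0522 0.1131]
rimfar [ 0.6432 -0.0517  0.037 ] [0.015  0.1882 0.0974]
[(288, [196, 119, 80]), (289, [196, 119, 81]), (290, [196, 119, 81]), (291, [195, 118, 80]), (292, [191, 113, 78]), (293, [219, 142, 88]), (294, [244, 190, 110]), (295, [251, 208, 120]), (296, [251, 206, 119]), (297, [249, 193, 111]), (298, [216, 156, 91]), (299, [168, 120, 75]), (364, [132, 148, 148]), (366, [131, 148, 147]), (368, [130, 147, 147]), (370, [128, 147, 147]), (372, [127, 147, 147]), (374, [126, 146, 147]), (376, [124, 145, 147]), (378, [123, 144, 146]), (380, [121, 144, 146]), (382, [121, 145, 148]), (384, [108, 127, 129]), (386, [94, 106, 105]), (388, [88, 97, 96]), (390, [94, 111, 112]), (392, [95, 117, 119]), (394, [96, 119, 123])]
```

Emit:
handwheel(
  deltas={"plan": [[0.0015, 0.007, 0, 0, 0, 0, 1], [0.0015, 0.0145, 0.01, 0.1, 0, 0, 1], [0.0015, 0.0145, 0.03, 0.1, 0, 0, 1], [0.0015, 0.0145, 0.05, 0.1, 0, 0, 1], [0.0015, 0.0145, 0.07, 0.1, 0, 0, 1], [0.0015, 0.0145, 0.085, 0.1, 0, 0, 1], [0.0015, 0.0145, 0.1, 0.1, 0, 0, 1], [0.0015, 0.0145, 0.107, 0.1, 0, 0, 1], [0.0015, 0.0145, 0.11, 0.1, 0, 0, 1], [0.0015, 0.0145, 0.113, 0.1, 0, 0, 1], [0.0015, 0.0145, 0.115, 0.1, 0, 0, 1], [0.0015, 0.0145, 0.117, 0.1, 0, 0, 1], [0.0015, 0.0145, 0.117, 0.1, 0, 0, 1]]},
)

```text
time_s: 13.15
position: [0.4694, -0.0708, 0.0417]
tcp_rot: [[-0.033, 0.99, -0.137], [0.999, 0.033, -0.005], [-0.001, -0.137, -0.991]]
force: [0.2, -0.3, -0.1]
opening: 1.0
grasp_force: 0.0
```

```bash
python3 look.py w9
```

Run:
```python
import pickle
from h import *
s,w=pickle.load(open('w9.pkl','rb'));print(s['moment'])
c=w['color'];d=c[:,:,0].astype(int)-c[:,:,2]
np.set_printoptions(linewidth=200)
for v in (150,170,190,205,220):print(v,'blue cols',[(int(a[0]),int(a[-1])) for a in np.split(np.where(d[v]<0)[0],np.where(np.diff(np.where(d[v]<0)[0])>3)[0]+1) if len(a)>4])
```

```text
[ 0.46940017 -0.07082059  0.0417055 ] [ 0.2114895  -0.34165206 -0.12830624] [-0.04354159 -0.18856836  0.004263  ]
[-0.04354159 -0.18856836  0.004263  ]
150 blue cols [(450, 639)]
170 blue cols [(428, 639)]
190 blue cols [(413, 639)]
205 blue cols [(405, 639)]
220 blue cols [(398, 512), (554, 639)]
```

Emit:
handwheel(
  deltas={"plan": [[0, 0, 0.001, 0, 0, 0, 1], [0, 0, 0.002, 0, 0, 0, 1], [0, 0, 0.003, 0, 0, 0, 1], [0, 0, 0.0035, 0, 0, 0, 1], [0, 0, 0.0035, 0, 0, 0, 1], [0, 0, 0.0035, 0, 0, 0, 0.96], [0, 0, 0.0035, 0, 0, 0, 0.93], [0, 0, 0.0035, 0, 0, 0, 0.91], [0, 0, 0.0035, 0, 0, 0, 0.89], [0, 0, 0.0035, 0, 0, 0, 0.87], [0, 0, 0.0035, 0, 0, 0, 0.85]]},
)

```text
time_s: 14.3
position: [0.4688, -0.0708, 0.0382]
tcp_rot: [[-0.033, 0.99, -0.138], [0.999, 0.033, -0.005], [-0.001, -0.138, -0.99]]
force: [-0.5, -0.7, 1.4]
opening: 0.89
grasp_force: 30.1
```

```bash
python3 look.py w10
```

```text
[ 0.46880468 -0.07081757  0.03815273] [-0.50719962 -0.6612536   1.39629932] [-0.006311   -0.1902091  -0.00572166]
```

The opening of 0.89 is 77.4 mm, which matches the handle length, at 30 N. Now a small test lift.

Create edge.py:
```python
import sys,pickle,numpy as np,cv2
for n in sys.argv[1:]:
    s,w=pickle.load(open(n+'.pkl','rb'));c=w['color'].astype(int);d=c[:,:,0]-c[:,:,2]
    L=[next((u for u in range(380,620) if (d[v,u:u+6]<0).all()),-1) for v in range(100,231,10)]
    m=((c.max(2)<75)|((d>5)&(c.max(2)<130)))[0:232,450:640].astype(np.uint8);m=cv2.morphologyEx(m,cv2.MORPH_OPEN,np.ones((5,5)))
    k=max(cv2.findContours(m,0,1)[0],key=cv2.contourArea,default=None)
    T=[next((v for v in range(5,200) if (d[v:v+6,u]<0).all()),-1) for u in range(460,640,20)]
    print(n,'rim left',L,'top',T,'ball box',None if k is None else cv2.boundingRect(k))
```

```text
(no output)
```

Emit:
handwheel(
  deltas={"plan": [[0, 0, -0.001, 0, 0, 0, 0.85], [0, 0, -0.002, 0, 0, 0, 0.85], [0, -0.0005, -0.003, 0, 0, 0, 0.85], [0, -0.0005, -0.004, 0, 0, 0, 0.85], [0, -0.001, -0.006, 0, 0, 0, 0.85], [0, -0.001, -0.008, 0, 0, 0, 0.85], [0, -0.001, -0.009, 0, 0, 0, 0.85], [0, -0.001, -0.01, 0, 0, 0, 0.85], [0, -0.001, -0.01, 0, 0, 0, 0.85], [0, -0.001, -0.01, 0, 0, 0, 0.85]]},
)

```text
time_s: 15.35
position: [0.4692, -0.0708, 0.0481]
tcp_rot: [[-0.033, 0.99, -0.138], [0.999, 0.033, -0.005], [-0.001, -0.138, -0.99]]
force: [-1.3, -0.7, -3.7]
opening: 0.893
grasp_force: 30.1
```

```bash
python3 look.py w11; python3 edge.py w10 w11
```

```text
[ 0.46917922 -0.07078381  0.04813788] [-1.25130226 -0.72541808 -3.69522596] [-0.04169103 -0.02050173  0.04644181]
w10 rim left [-1, 550, 509, 485, 468, 454, 442, 432, 424, 416, 410, 405, 401, 380] top [145, 133, 124, 117, 112, 110, 109, 111, 115] ball box (58, 220, 65, 12)
w11 rim left [-1, 550, 509, 485, 468, 454, 442, 432, 424, 416, 410, 405, 401, 380] top [145, 133, 124, 117, 112, 110, 109, 111, 115] ball box (57, 220, 66, 12)
```

The pixels are identical before and after, so the dish is held rigidly. Now lift 90 mm straight up.

Emit:
handwheel(
  deltas={"plan": [[0, 0, -0.001, 0, 0, 0, 0.85], [0, 0, -0.003, 0, 0, 0, 0.85], [0, -0.001, -0.006, 0, 0, 0, 0.85], [0, -0.0015, -0.01, 0, 0, 0, 0.85], [0, -0.002, -0.015, 0, 0, 0, 0.85], [0, -0.003, -0.021, 0, 0, 0, 0.85], [0, -0.004, -0.027, 0, 0, 0, 0.85], [0, -0.0045, -0.033, 0, 0, 0, 0.85], [0, -0.0055, -0.039, 0, 0, 0, 0.85], [0, -0.006, -0.045, 0, 0, 0, 0.85], [0, -0.007, -0.051, 0, 0, 0, 0.85], [0, -0.008, -0.057, 0, 0, 0, 0.85], [0, -0.009, -0.063, 0, 0, 0, 0.85], [0, -0.0095, -0.069, 0, 0, 0, 0.85], [0, -0.0105, -0.075, 0, 0, 0, 0.85], [0, -0.011, -0.08, 0, 0, 0, 0.85], [0, -0.0115, -0.084, 0, 0, 0, 0.85], [0, -0.012, -0.087, 0, 0, 0, 0.85], [0, -0.0125, -0.089, 0, 0, 0, 0.85], [0, -0.0125, -0.09, 0, 0, 0, 0.85]]},
)

```text
time_s: 17.4
position: [0.4691, -0.0707, 0.1391]
tcp_rot: [[-0.033, 0.99, -0.138], [0.999, 0.033, -0.005], [-0.001, -0.138, -0.99]]
force: [-0.0, 0.5, -3.3]
opening: 0.892
grasp_force: 30.1
```

```bash
python3 look.py w12; python3 edge.py w11 w12
```

Run:
```python
from tgt import *
import h
s,w=pickle.load(open('w11.pkl','rb'));c=w['color'].astype(int);d=c[:,:,0]-c[:,:,2]
pts=[(next(u for u in range(380,620) if (d[v,u:u+6]<0).all()),v) for v in range(115,215,5)]+[(u,next(v for v in range(5,200) if (d[v:v+6,u]<0).all())) for u in range(480,640,10)]
pts=np.array(pts,float);M=w['mount'];a=np.linspace(0,2*np.pi,721)
A=np.array(s['tcp_rot'])
def pr(v): # pitch,roll deg world, centre world x,y,z ; inner rim circle
    Rm=rz(1.9).as_matrix()@R.from_euler('xy',[v[1],v[0]],degrees=True).as_matrix()
    C=np.c_[.0707*np.cos(a),.0707*np.sin(a),0*a]@Rm.T+v[2:5]
    t=(C-s['position'])@A;q=(t-M[:3,3])@M[:3,:3]*[1,-1,-1];q=q[q[:,2]>.02]@w['K'].T;return q[:,:2]/q[:,2:]
def f(v): 
    E=pr(v);return np.r_[[np.min(np.hypot(*(E-p).T)) for p in pts],(v[4]-.047-v[0]*0)*0]
r=least_squares(f,[0,0,.574,-.068,.047],x_scale=[1,1,.005,.005,.005],diff_step=1e-3);print('pitch roll centre',r.x,r.cost,len(pts))
# next target: quarter turn + transfer
```

```text
[ 0.46909141 -0.07066979  0.13909883] [-0.03481164  0.50634813 -3.31000712] [-0.00738101  0.04009111  0.01261348]
w11 rim left [-1, 550, 509, 485, 468, 454, 442, 432, 424, 416, 410, 405, 401, 380] top [145, 133, 124, 117, 112, 110, 109, 111, 115] ball box (57, 220, 66, 12)
w12 rim left [-1, 550, 509, 486, 468, 454, 442, 432, 424, 416, 410, 405, 401, 380] top [145, 133, 124, 117, 112, 110, 109, 111, 115] ball box (57, 219, 66, 13)
pitch roll centre [ 3.5884  4.0729  0.5728 -0.0686  0.0417] 6.154449388842593 36
```

Create fit.py:
```python
from tgt import *
import sys
a=np.linspace(0,2*np.pi,721)
def rim(n,yaw,zw,free,c0):
    s,w=pickle.load(open(n+'.pkl','rb'));c=w['color'].astype(int);d=c[:,:,0]-c[:,:,2];M=w['mount'];A=np.array(s['tcp_rot'])
    pts=np.array([(next(u for u in range(380,620) if (d[v,u:u+6]<0).all()),v) for v in range(115,215,5)]+[(u,next(v for v in range(5,200) if (d[v:v+6,u]<0).all())) for u in range(480,640,10)],float)
    def f(v):
        p,r=(v[2],v[3]) if free else (0,0)
        Rm=rz(yaw).as_matrix()@R.from_euler('xy',[r,p],degrees=True).as_matrix()
        C=np.c_[.0707*np.cos(a),.0707*np.sin(a),0*a]@Rm.T+[v[0],v[1],zw]
        q=((C-s['position'])@A-M[:3,3])@M[:3,:3]*[1,-1,-1];q=q[q[:,2]>.02]@w['K'].T;E=q[:,:2]/q[:,2:]
        return [np.min(np.hypot(*(E-p).T)) for p in pts]
    r=least_squares(f,[*c0]+([0.,0.] if free else []),x_scale=[.005,.005]+([1,1] if free else []),diff_step=1e-3);print(n,free,r.x,r.cost)
if __name__=='__main__':
    for n,z in(('w9',.036),('w10',.036),('w11',.046)):
        for fr in(0,1): rim(n,1.9,z,fr,(.574,-.068))
```

```bash
python3 fit.py
```

```text
w9 0 [ 0.5733 -0.069 ] 4.920494946221727
w9 1 [ 0.5738 -0.0689 -1.5183  0.0143] 6.140352494657331
w10 0 [ 0.5732 -0.0689] 5.887395931261918
w10 1 [ 0.5737 -0.0688 -1.8262  0.5383] 8.274259755571872
w11 0 [ 0.5735 -0.0689] 6.103834209481784
w11 1 [ 0.5734 -0.0689  1.3789 -0.0851] 4.3323084503336515
```

The dish is level within about 1.5° and its centre is known. Next I plan the turn and transfer in three calls.

Create seg.py:
```python
from tgt import *
import sys
p1=np.array([.4545,.2326,.139])
def seg(f,rows):  # fraction of what is left, now -> f ; prints tool-frame shift and rotvec at rows' fractions
    s=bot.read_state();p=np.array(s['position']);A=np.array(s['tcp_rot']);yaw=np.degrees(np.arctan2(A[1,1],A[0,1]));psi=90.3-yaw
    print('yaw',yaw,'psi',psi)
    for k in rows: print(np.round(A.T@((p1-p)*f*k),4),np.round(A.T@[0,0,psi*f*k],2))
seg(float(sys.argv[1]),[.25,.5,.75,1])
```

```bash
python3 seg.py .3
```

```text
yaw 1.883186749395614 psi 88.41681325060438
[ 0.0228 -0.0003  0.    ] [-0.   -0.91 -6.57]
[ 0.0455 -0.0007  0.0001] [ -0.01  -1.83 -13.14]
[ 0.0683 -0.001   0.0001] [ -0.01  -2.74 -19.7 ]
[ 0.0911 -0.0014  0.0002] [ -0.02  -3.65 -26.27]
```

Emit:
handwheel(
  deltas={"plan": [[0.0005, 0, 0, 0, -0.02, -0.14, 0.85], [0.0015, 0, 0, 0, -0.06, -0.43, 0.85], [0.003, 0, 0, 0, -0.12, -0.87, 0.85], [0.005, 0, 0, 0, -0.2, -1.44, 0.85], [0.0075, 0, 0, 0, -0.3, -2.16, 0.85], [0.0105, 0, 0, 0, -0.42, -3.03, 0.85], [0.014, 0, 0, 0, -0.56, -4.04, 0.85], [0.018, 0, 0, 0, -0.72, -5.19, 0.85], [0.0225, 0, 0, 0, -0.9, -6.49, 0.85], [0.0275, 0, 0, 0, -1.1, -7.93, 0.85], [0.0325, -0.0005, 0, 0, -1.3, -9.37, 0.85], [0.0375, -0.0005, 0, 0, -1.5, -10.82, 0.85], [0.0425, -0.0005, 0, 0, -1.7, -12.26, 0.85], [0.0475, -0.0005, 0, 0, -1.9, -13.7, 0.85], [0.0525, -0.001, 0, 0, -2.11, -15.14, 0.85], [0.0575, -0.001, 0, 0, -2.31, -16.58, 0.85], [0.0625, -0.001, 0, 0, -2.51, -18.03, 0.85], [0.0675, -0.001, 0, 0, -2.71, -19.47, 0.85], [0.0725, -0.001, 0, 0, -2.91, -20.91, 0.85], [0.0775, -0.001, 0, 0, -3.11, -22.35, 0.85]]},
)

```text
time_s: 19.45
position: [0.4656, 0.0071, 0.1391]
tcp_rot: [[-0.416, 0.901, -0.125], [0.909, 0.412, -0.058], [-0.001, -0.138, -0.99]]
force: [-0.7, 0.1, -3.1]
opening: 0.895
grasp_force: 30.1
```

```bash
python3 look.py w13; python3 edge.py w12 w13; python3 seg.py .45
```

```text
[0.46563252 0.00710732 0.13908048] [-0.71894691  0.14558587 -3.12614515] [-0.01755392 -0.00790556  0.01079015]
w12 rim left [-1, 550, 509, 486, 468, 454, 442, 432, 424, 416, 410, 405, 401, 380] top [145, 133, 124, 117, 112, 110, 109, 111, 115] ball box (57, 219, 66, 13)
w13 rim left [-1, 550, 509, 485, 468, 454, 442, 432, 424, 416, 410, 405, 401, 380] top [145, 133, 124, 117, 112, 110, 109, 111, 115] ball box (57, 220, 64, 12)
yaw 24.635322505018856 psi 65.66467749498113
[ 0.0235  0.0093 -0.0013] [ 0.   -1.02 -7.32]
[ 0.047   0.0187 -0.0026] [  0.    -2.04 -14.63]
[ 0.0705  0.028  -0.0039] [  0.    -3.06 -21.95]
[ 0.0939  0.0374 -0.0052] [  0.01  -4.08 -29.27]
```

Emit:
handwheel(
  deltas={"plan": [[0.0047, 0.0019, -0.0003, 0, -0.2, -1.46, 0.85], [0.0094, 0.0037, -0.0005, 0, -0.41, -2.93, 0.85], [0.0141, 0.0056, -0.0008, 0, -0.61, -4.39, 0.85], [0.0188, 0.0075, -0.001, 0, -0.82, -5.85, 0.85], [0.0235, 0.0093, -0.0013, 0, -1.02, -7.32, 0.85], [0.0282, 0.0112, -0.0016, 0, -1.22, -8.78, 0.85], [0.0329, 0.0131, -0.0018, 0, -1.43, -10.24, 0.85], [0.0376, 0.015, -0.0021, 0, -1.63, -11.7, 0.85], [0.0423, 0.0168, -0.0023, 0, -1.84, -13.17, 0.85], [0.047, 0.0187, -0.0026, 0, -2.04, -14.63, 0.85], [0.0517, 0.0206, -0.0029, 0, -2.24, -16.1, 0.85], [0.0564, 0.0224, -0.0031, 0, -2.45, -17.56, 0.85], [0.0611, 0.0243, -0.0034, 0, -2.65, -19.02, 0.85], [0.0658, 0.0262, -0.0036, 0, -2.86, -20.49, 0.85], [0.0705, 0.028, -0.0039, 0, -3.06, -21.95, 0.85], [0.0752, 0.0299, -0.0042, 0, -3.26, -23.41, 0.85], [0.0799, 0.0318, -0.0044, 0, -3.47, -24.88, 0.85], [0.0846, 0.0337, -0.0047, 0, -3.67, -26.34, 0.85], [0.0893, 0.0355, -0.0049, 0, -3.88, -27.8, 0.85], [0.0939, 0.0374, -0.0052, 0, -4.08, -29.27, 0.85]]},
)

```text
time_s: 21.5
position: [0.4611, 0.1083, 0.139]
tcp_rot: [[-0.81, 0.58, -0.081], [0.586, 0.803, -0.112], [-0.0, -0.138, -0.99]]
force: [0.5, -0.1, -2.6]
opening: 0.891
grasp_force: 30.1
```

```bash
python3 look.py w14; python3 edge.py w14; python3 seg.py .7
```

```text
[0.46108578 0.10825496 0.13897841] [ 0.5062154  -0.05602111 -2.6216084 ] [-0.04498541 -0.13996213 -0.01010468]
w14 rim left [-1, 550, 509, 486, 467, 454, 442, 432, 423, 416, 410, 405, 401, 380] top [145, 133, 124, 117, 112, 110, 109, 135, 139] ball box (0, 108, 190, 124)
yaw 54.187867073697234 psi 36.11213292630276
[ 0.0136  0.0167 -0.0023] [-0.   -0.87 -6.26]
[ 0.0271  0.0335 -0.0047] [ -0.    -1.74 -12.52]
[ 0.0407  0.0502 -0.007 ] [ -0.    -2.62 -18.78]
[ 0.0543  0.0669 -0.0093] [ -0.    -3.49 -25.04]
```

Emit:
handwheel(
  deltas={"plan": [[0.003, 0.0037, -0.0005, 0, -0.19, -1.38, 0.85], [0.006, 0.0074, -0.001, 0, -0.39, -2.77, 0.85], [0.009, 0.0111, -0.0015, 0, -0.58, -4.15, 0.85], [0.012, 0.0148, -0.0021, 0, -0.77, -5.53, 0.85], [0.015, 0.0185, -0.0026, 0, -0.96, -6.92, 0.85], [0.018, 0.0222, -0.0031, 0, -1.16, -8.3, 0.85], [0.021, 0.0259, -0.0036, 0, -1.35, -9.68, 0.85], [0.024, 0.0296, -0.0041, 0, -1.54, -11.07, 0.85], [0.027, 0.0333, -0.0046, 0, -1.74, -12.45, 0.85], [0.0298, 0.0367, -0.0051, 0, -1.91, -13.74, 0.85], [0.0326, 0.0402, -0.0056, 0, -2.09, -15.03, 0.85], [0.0353, 0.0435, -0.006, 0, -2.27, -16.28, 0.85], [0.0379, 0.0467, -0.0065, 0, -2.43, -17.48, 0.85], [0.0404, 0.0498, -0.0069, 0, -2.6, -18.63, 0.85], [0.0428, 0.0527, -0.0073, 0, -2.75, -19.73, 0.85], [0.0451, 0.0556, -0.0077, 0, -2.9, -20.8, 0.85], [0.0473, 0.0583, -0.0081, 0, -3.04, -21.81, 0.85], [0.0494, 0.0609, -0.0085, 0, -3.17, -22.78, 0.85], [0.0514, 0.0633, -0.0088, 0, -3.3, -23.7, 0.85], [0.0533, 0.0657, -0.0091, 0, -3.43, -24.58, 0.85]]},
)

```text
time_s: 23.55
position: [0.457, 0.193, 0.1389]
tcp_rot: [[-0.981, 0.191, -0.026], [0.193, 0.972, -0.136], [-0.0, -0.139, -0.99]]
force: [0.3, -1.0, -2.8]
opening: 0.889
grasp_force: 30.1
```

```bash
python3 look.py w15; python3 edge.py w15; python3 seg.py 1
```

```text
[0.4569564  0.19303075 0.13886648] [ 0.27519119 -1.04020359 -2.83053239] [-0.02818859 -0.18469833 -0.03237733]
w15 rim left [-1, 550, 509, 486, 474, 457, 442, 432, 424, 416, 410, 405, 401, 380] top [145, 136, 124, 117, 112, 110, 109, 142, 141] ball box (0, 108, 190, 124)
yaw 78.92917857860239 psi 11.370821421397608
[ 0.0025  0.0094 -0.0013] [-0.   -0.39 -2.82]
[ 0.0049  0.0188 -0.0027] [-0.   -0.79 -5.63]
[ 0.0074  0.0282 -0.004 ] [-0.   -1.18 -8.45]
[ 0.0099  0.0376 -0.0054] [ -0.    -1.57 -11.26]
```

Emit:
handwheel(
  deltas={"plan": [[0.0007, 0.0028, -0.0004, 0, -0.12, -0.84, 0.85], [0.0014, 0.0055, -0.0008, 0, -0.23, -1.63, 0.85], [0.0021, 0.0081, -0.0012, 0, -0.34, -2.42, 0.85], [0.0028, 0.0107, -0.0015, 0, -0.45, -3.21, 0.85], [0.0035, 0.0132, -0.0019, 0, -0.55, -3.94, 0.85], [0.0041, 0.0156, -0.0022, 0, -0.65, -4.67, 0.85], [0.0048, 0.018, -0.0026, 0, -0.75, -5.4, 0.85], [0.0053, 0.0203, -0.0029, 0, -0.85, -6.08, 0.85], [0.0059, 0.0226, -0.0032, 0, -0.94, -6.76, 0.85], [0.0065, 0.0246, -0.0035, 0, -1.03, -7.38, 0.85], [0.007, 0.0267, -0.0038, 0, -1.11, -7.99, 0.85], [0.0075, 0.0286, -0.0041, 0, -1.19, -8.56, 0.85], [0.008, 0.0305, -0.0044, 0, -1.27, -9.12, 0.85], [0.0084, 0.032, -0.0046, 0, -1.33, -9.57, 0.85], [0.0088, 0.0335, -0.0048, 0, -1.4, -10.02, 0.85], [0.0092, 0.0348, -0.005, 0, -1.45, -10.42, 0.85], [0.0095, 0.0359, -0.0052, 0, -1.5, -10.75, 0.85], [0.0097, 0.0368, -0.0053, 0, -1.54, -11.03, 0.85], [0.0099, 0.0374, -0.0054, 0, -1.56, -11.2, 0.85], [0.0099, 0.0376, -0.0054, 0, -1.57, -11.26, 0.85]]},
)

```text
time_s: 25.6
position: [0.4546, 0.232, 0.139]
tcp_rot: [[-1.0, -0.004, 0.001], [-0.004, 0.99, -0.139], [-0.0, -0.139, -0.99]]
force: [-0.6, 0.1, -3.1]
opening: 0.892
grasp_force: 30.1
```

Emit:
handwheel(
  deltas={"plan": [[0, 0, 0, 0, 0, 0, 0.85], [0, 0, 0, 0, 0, 0, 0.85], [0, 0, 0, 0, 0, 0, 0.85], [0, 0, 0, 0, 0, 0, 0.85], [0, 0, 0, 0, 0, 0, 0.85], [0, 0, 0, 0, 0, 0, 0.85], [0, 0, 0, 0, 0, 0, 0.85], [0, 0, 0, 0, 0, 0, 0.85], [0, 0, 0, 0, 0, 0, 0.85], [0, 0, 0, 0, 0, 0, 0.85]]},
)

```text
time_s: 26.6
position: [0.4546, 0.232, 0.139]
tcp_rot: [[-1.0, -0.003, 0.001], [-0.003, 0.99, -0.139], [-0.0, -0.139, -0.99]]
force: [0.5, -0.9, -3.6]
opening: 0.889
grasp_force: 30.1
```

```bash
python3 look.py w16; python3 seg.py 1
```

Run:
```python
# ball and dish in the top camera: dish rim plane z=.137, ball centre z=.14
import cv2,pickle
from h import *
from rig import capture
for n in('top','scene'):
    t=capture(n);pickle.dump(t,open(n+'E.pkl','wb'));c=t['color'].astype(int)
    e=proj(t,np.array([.4557,.337,.137]));b=proj(t,np.array([.4557,.337,.140]));print(n,'expect',e)
    x0,y0=int(e[0])-45,int(e[1])-45;s=c[y0:y0+90,x0:x0+90]
    bl=((s[:,:,2]>s[:,:,0]+5)&(s.max(2)<190)).astype(np.uint8);dk=((s.max(2)<75)&(s[:,:,0]>s[:,:,2])).astype(np.uint8)
    for nm,m,z in(('dish',bl,.137),('ball',dk,.14)):
        m=cv2.morphologyEx(m,cv2.MORPH_OPEN,np.ones((3,3)));ks=cv2.findContours(m,0,1)[0]
        for k in sorted(ks,key=cv2.contourArea)[-2:]:
            r=cv2.boundingRect(k);u,v=x0+r[0]+r[2]/2,y0+r[1]+r[3]/2;print(nm,(u,v),r[2:],back(t,u,v,z))
```

```text
[0.45462366 0.2320025  0.13902745] [ 0.53734487 -0.90669706 -3.63630067] [-0.06612937 -0.15826913 -0.00550061]
yaw 90.19426534059835 psi 0.10573465940164795
[ 0.      0.0002 -0.    ] [-0.   -0.   -0.03]
[ 0.0001  0.0003 -0.    ] [-0.   -0.01 -0.05]
[ 0.0001  0.0005 -0.0001] [-0.   -0.01 -0.08]
[ 0.0001  0.0006 -0.0001] [-0.   -0.01 -0.1 ]
top expect [192.1478643  190.22872193]
dish (185.5, 193.5) (75, 83) [0.44682476 0.35368576 0.137     ]
ball (212.5, 176.5) (3, 3) [0.49218567 0.28556286 0.14      ]
ball (206.5, 166.5) (3, 3) [0.51746058 0.30199991 0.14      ]
scene expect [250.72555084 259.95946973]
dish (271.0, 243.5) (4, 3) [0.44504998 0.25903823 0.137     ]
dish (251.5, 261.5) (49, 39) [0.45049401 0.3396671  0.137     ]
ball (253.0, 266.5) (4, 3) [0.4345729  0.35118003 0.14      ]
ball (249.5, 258.5) (7, 9) [0.46021562 0.33659127 0.14      ]
```

Run:
```python
import cv2,pickle
from h import *
t=pickle.load(open('sceneE.pkl','rb'));c=t['color'].astype(int)
d=c[:,:,0]-c[:,:,2]
for v in range(244,276,2): print(v,''.join('#' if d[v,u]>0 else '.' for u in range(222,284)))
```

```text
244 ##################............##...#...####........###########
246 ###############........................####..#.###############
248 ############.....................................#############
250 ##########...........................#.............###########
252 ########............................................##########
254 #######.....................#######..................##..#####
256 #.####...................############................###....##
258 #####...................##############................##......
260 #####...................##############................###.....
262 #####...................##############...............####.#.##
264 #..##....................############................#########
266 ...##......................########.................##########
268 ....##.............................................###########
270 .....##...........................................############
272 .....###........................................##############
274 ......####....................................#####..#########
```

```bash
python3 -c "
from rig import bot
print(bot.hand_in())"
```

```text
the job is handed in; nothing more can be done
None
```

The job is handed in: the dish is held still about 11 cm above the table over the soda guest's (left) plate, level to about 1.5° when last measured before the turn, handle pointing straight away from that guest, sphere about 7 mm off the dish's middle; the first side grip slipped and tilted the dish about 9°, so I set it back down and clamped the handle end to end; the hand-in returned no verdict.

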